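Put the power-electronics kit back in its tray

ROBOT

A 6-joint arm with a two-finger parallel gripper is mounted at the origin on the work surface. World frame = base frame: x ahead of the robot, y to its left, z up, the work surface at z = 0. Lengths are in m, angles in rad, forces in N, time in s.
With the tool pointing down it reaches from about 0.375 to 0.9 m from the base axis. Payload 3.1 kg.
Tool frame: the origin (TCP) lies at the centre of the arm's flange, where the gripper is bolted on; the fingertips stand 173 mm ahead of it and the grasp point (between the pads) lies 155 mm ahead of it (tip_extent is the distance from the TCP to the fingertips, in m); z points along the fingers, y is the direction in which the jaws open and shut (so a half turn about z gives the same grasp; the last joint's range is limited). The gripper opens to 85 mm and grips with 20 to 120 N. Pads are 22 mm wide; open, the fingers measure 114 mm over their backs; the gripper's body (76 mm by 85 mm) begins 54 mm behind the grasp point. The pads swing forward as they close: fully open they stand 13 mm farther back than shut.
Start: joints at [0.987, 0.527, 1.433, -0, 1.181, -0.178], TCP at [0.247, 0.574, 0.405] pointing down, gripper open.
Joint ranges: [-3.08, 3.08], [-0.75, 2.2], [0.22, 2.44], [-1.43, 4.57], [0, 2.65], [-2.85, 2.85]. Speed limits (rad/s): [2.79, 2.79, 3.14, 3.14, 3.14, 3.14].

INTERFACE

Orientations are given as a unit quaternion [x, y, z, w].
In Python, from station import sense, snapshot, sign_off, tip_extent gives the robot as it stands. The module is installed in compiled form; this text tells all that it offers.
- The arm moves only by the tool servo_tool, never from a script. Its argument "rows" is a list of rows, each a list of 3 entries, a list of its own where there are three numbers: the shift along the tool's x, y, z in mm, then the turn about the tool's z in degrees, then the opening, from -1 (shut) to 1 (fully open), so that 0 is half open. A call has 1 to 8 rows; each row is the pose to reach, as a shift and turn from the pose measured when the call began, along the tool's axes at that moment; what a row does not reach only later rows make up. A row lasts 1/10 s, in which the tool goes at most 50 mm and 8.59 degrees, less where a joint would pass 70% of its speed; a pose out of reach is approached as far as the arm can. A call with a gripper value outside its range is refused whole. The fingers move at their own pace and stop on an object; "force" is the grip in N (left out, the last holds). Time passes only in rows, so rows that repeat a pose let the fingers close. It gives the time, the measured TCP pose, the force and the opening at its end, in the units of the state.
- sense(): the state, without advancing time (a new reading comes with each control period).
- snapshot(name): name is "side" or "top" or "wrist"; returns a dict with "image" (420x560x3 uint8, blue, green, red), "z_map" (420x560 float32, m along the optical axis (not along the pixel's ray), 0 where there is no reading), "vertical_fov" (degrees; the focal length in pixels is half the picture's height over the tangent of half this angle, whatever the lens; pixels are square), "cx", "cy" (the principal point, pixels), "cam_to_world" (4x4, takes a point from camera to world coordinates). Camera axes: x right, y down, z forward; pixel columns grow to the right and rows downward; lengths in m; the calibration is good to about 2 mm. A picture is of the moment at which its call begins.
- sign_off(): hands the job in, once; it reports no verdict.
The state is a dict: "t": time; "q": joint angles; "qd": joint speeds; "tau": joint torques, N m; "tcp_pos": TCP position; "tool_rot": TCP orientation; "force": force on the tool from outside, world axes, zero at the start; "ft_torque": the same for the moment, N m; "finger_gap": opening from 0.0 (shut) to 1.0 (fully open).
Only numpy, scipy, OpenCV 4.12 (cv2) and the standard library are available. Lean on these libraries where they do the work, as an engineer would, in place of code of your own. Each camera call takes 0.05 s, during which the arm holds its last target. There are 200 camera calls.

TASK

The lab session is over: put the four parts of the power-electronics kit back into the tray, each lying flat, right down in the insert whose pocket is cut for it - the small fan in the square pocket, the finned heat sink in the broad rectangular one, the copper-wound ring choke in the round one, and the metal box with a round socket at both ends in the long narrow one. Set them down, do not drop them. Leave the bigger fan and the metal box with a socket at one end only where they lie: they belong to another bench.

Things in the scene. Friction and masses are not known exactly. Their poses are not given: they have to be found in the camera images.
- fan_small_center (a point): the small axial fan of the kit: square black plastic frame 40 x 40 mm, 28 mm tall, lying flat with its rotor facing up. The point is its centre, half-way up (14 mm above what it rests on). x and y run along the sides of the square, z up. About 55 g
- heatsink_center (a point): the bare aluminium heat sink of the kit: a block of 8 upright fins on a base, 60 mm long (its x, along the fins) x 40 mm wide (its y) x 30 mm tall. The point is its centre, half-way up (15 mm). Grip it across its 40 mm width. About 75 g
- choke_center (a point): the wound ring choke of the kit: a round ring core closely wound with copper wire, 44 mm outside diameter, 26 mm tall, lying flat. The point is its centre (in the middle of the ring), half-way up (13 mm). Grip it across its outside diameter. About 120 g
- box_two_center (a point): the cast metal box of the kit with one round metal socket at BOTH ends: body 52 mm long (its x) x 30 mm wide (its y) x 28 mm tall; a 12 mm thick, 14 mm long socket sticks out half-way up at each end, so it is 80 mm long overall. The point is its centre, half-way up (14 mm). Grip it across its 30 mm width. About 90 g
- fan_big_center (a point): look-alike, not of this kit: a bigger axial fan of the same kind, square black frame 60 x 60 mm, 25 mm tall, lying flat. The point is its centre, half-way up. It stays where it lies
- box_one_center (a point): look-alike, not of this kit: the same cast metal box (52 x 30 x 28 mm) but with a round metal socket at one end only (its +x end) and two black terminal posts side by side at the other; 80 mm long overall. The point is its centre, half-way up. It stays where it lies
- insert_square: the insert for the small fan: a plate with a square pocket 56 x 56 mm, sides along x and y. Light grey moulded plate, dark pocket floor, 110 (x) x 90 (y) x 13 mm. Origin: centre of its underside, 4 mm above the bench; z up. The pocket is centred, walls 8 mm deep, floor 9 mm and rim 17 mm above the bench. The four inserts lie parallel, two by two, each in any corner, in a fixed black tray 232 x 192 mm with walls 19 mm high.
- insert_wide: the insert for the heat sink: a plate with a broad rectangular pocket 76 mm along x by 56 mm along y. Light grey moulded plate, dark pocket floor, 110 (x) x 90 (y) x 13 mm. Origin: centre of its underside, 4 mm above the bench; z up. The pocket is centred, walls 8 mm deep, floor 9 mm and rim 17 mm above the bench.
- insert_round: the insert for the choke: a plate with a round pocket of 60 mm diameter. Light grey moulded plate, dark pocket floor, 110 (x) x 90 (y) x 13 mm. Origin: centre of its underside, 4 mm above the bench; z up. The pocket is centred, walls 8 mm deep, floor 9 mm and rim 17 mm above the bench.
- insert_long: the insert for the box with a socket at both ends: a plate with a long narrow pocket 96 mm along x by 46 mm along y. Light grey moulded plate, dark pocket floor, 110 (x) x 90 (y) x 13 mm. Origin: centre of its underside, 4 mm above the bench; z up. The pocket is centred, walls 8 mm deep, floor 9 mm and rim 17 mm above the bench.
Not all that is in view belongs to the job. Leave any blue or pink look-alike of the insert_square alone.

How it is judged:
At the end, for the whole second after the job is handed in: Each of the four kit parts lies flat (within about 7 degrees) on the floor of its own insert's pocket (centre within 14 mm of the insert's centre in plan, within 3.5 mm of its full depth), released and at rest (horizontal distance between fan_small_center and insert_square below 0.014 m and z of fan_small_center in the frame of insert_square between 0.015 and 0.0225 m and angle between the z axis of fan_small_center and the z axis of insert_square, either way round below 0.12 rad and linear speed of each of fan_small, heatsink, choke, box_two below 0.01 m/s and angular speed of each of fan_small, heatsink, choke, box_two below 0.1 rad/s and horizontal distance between heatsink_center and insert_wide below 0.014 m and z of heatsink_center in the frame of insert_wide between 0.016 and 0.0235 m and angle between the z axis of heatsink_center and the z axis of insert_wide, either way round below 0.12 rad and horizontal distance between choke_center and insert_round below 0.014 m and z of choke_center in the frame of insert_round between 0.014 and 0.0215 m and angle between the z axis of choke_center and the z axis of insert_round, either way round below 0.12 rad and horizontal distance between box_two_center and insert_long below 0.014 m and z of box_two_center in the frame of insert_long between 0.015 and 0.0225 m and angle between the z axis of box_two_center and the z axis of insert_long, either way round below 0.12 rad); the robot touches nothing.
It fails at once if the bigger fan is moved by more than 20 mm (distance of fan_big_center from where it was at the start of the episode above 0.02 m).
It fails at once if the box with a socket at one end only is moved by more than 20 mm (distance of box_one_center from where it was at the start of the episode above 0.02 m).
It fails at once if a kit part is dropped (falls freely, more than about 5 cm, at over 1 m/s) ((linear speed of fan_small above 1 m/s and contact force between the fingers and fan_small below 0.05 N) or (linear speed of heatsink above 1 m/s and contact force between the fingers and heatsink below 0.05 N) or (linear speed of choke above 1 m/s and contact force between the fingers and choke below 0.05 N) or (linear speed of box_two above 1 m/s and contact force between the fingers and box_two below 0.05 N)).
It also fails if it takes over 101 s, if anything falls off the work surface, if the arm or the gripper's body presses on something with over 40 N, if the wrist force passes 120 N, or if a joint passes its speed limit or range.

## Working session

There is one attempt and no reset: what is moved stays moved. The work goes in short steps, Python scripts to look and compute and a tool call to move; the robot and the scene stay as the last step left them, time stands still between calls to the robot, and variables do not carry over. Pictures are saved under pics/ and viewed, about 12 in all and at most 16, crops included, and the job is handed in when it is done.

Besides the shell and the picture viewer there is one more tool, called in YAML: its name, and indented under it one key for each argument. servo_tool: Moves the arm, as the interface text tells. Its arguments: {"type":"object","properties":{"rows":{"type":"array"},"force":{"type":"number"}},"required":["rows"]}

```bash
mkdir -p pics
cat > h.py <<'E'
import numpy as np, cv2
from station import sense, snapshot, sign_off, tip_extent
def snap(name,fn):
    s=snapshot(name); cv2.imwrite('pics/'+fn+'.png',s['image']); np.savez('pics/'+fn+'.npz',**s); return s
def load(fn): return dict(np.load('pics/'+fn+'.npz'))
def pts(s):
    h,w=s['z_map'].shape; f=h/2/np.tan(np.radians(float(s['vertical_fov']))/2)
    v,u=np.mgrid[:h,:w]; z=s['z_map']
    P=np.stack([(u-s['cx'])/f*z,(v-s['cy'])/f*z,z,np.ones_like(z)],-1)@s['cam_to_world'].T
    return P[...,:3]
def ray(s,u,v,z0):
    h=s['z_map'].shape[0]; f=h/2/np.tan(np.radians(float(s['vertical_fov']))/2)
    M=s['cam_to_world']; d=M[:3,:3]@np.array([(u-s['cx'])/f,(v-s['cy'])/f,1]); o=M[:3,3]
    return o+d*(z0-o[2])/d[2]
E
python3 - <<'E'
from h import *
for n in ['top','side','wrist']:
    s=snap(n,n+'0'); print(n,s['vertical_fov'],s['cx'],s['cy'],np.round(s['cam_to_world'],3).tolist())
print(sense(),tip_extent)
E
```

```text
top 48.337101771749516 284.57413897750024 208.37657287993525 [[-0.022, -0.993, 0.114, 0.464], [-1.0, 0.021, -0.011, -0.041], [0.009, -0.114, -0.993, 1.026], [0.0, 0.0, 0.0, 1.0]]
side 57.34302859062366 276.88276478979594 209.3981015358324 [[0.968, -0.18, 0.176, 0.417], [-0.252, -0.733, 0.632, -0.64], [0.015, -0.656, -0.755, 0.766], [0.0, 0.0, 0.0, 1.0]]
wrist 68.28261305602123 282.9437346677658 206.72760510777465 [[0.395, 0.878, 0.269, 0.178], [0.919, -0.377, -0.118, 0.604], [-0.002, 0.294, -0.956, 0.374], [0.0, 0.0, 0.0, 1.0]]
{'t': 0.15, 'q': array([ 9.86476858e-01,  5.28246064e-01,  1.43358900e+00,  1.49362600e-05,
        1.18139639e+00, -1.78513999e-01]), 'qd': array([ 0.00182865, -0.00313675, -0.00291718, -0.00082075, -0.00126746,
       -0.00015141]), 'tau': array([ 7.46549649e-04, -4.42742479e+01, -1.78276867e+01, -2.40314839e-04,
        5.64630100e-03,  2.54705100e-05]), 'tcp_pos': array([0.24656043, 0.57403266, 0.40396826]), 'tool_rot': array([ 2.01516078e-01,  9.79484864e-01, -7.57942655e-04, -3.11419228e-04]), 'force': array([-1.13546718, -0.65581943, -0.03971593]), 'ft_torque': array([ 0.05007858,  0.01121644, -0.00061437]), 'finger_gap': 1.0027580643863545} 0.1734
```

View pics/top0.png

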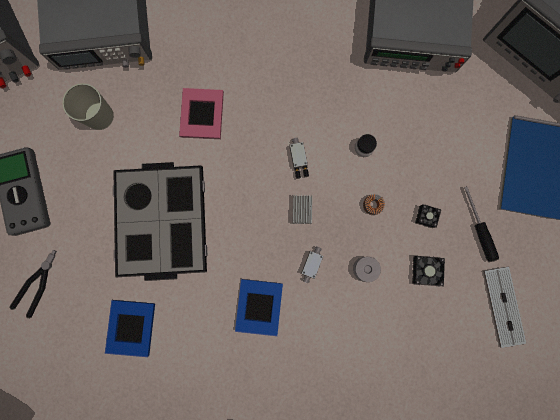

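The top view shows these candidates:
- **Boxes:** (299,155) has black posts at one end. (312,264) seems to have sockets at both ends, so it fits.
- **Fans:** (428,216) is the small one; (428,270) is the big one.
- **Rings:** (374,205) is copper, so it is the choke; (367,268) is grey.
- **Heat sink:** (301,210).
- **Tray:** around (160,220).

Next I'll view enlarged crops and measure.

Run:
```python
from h import *
s=load('top0'); im=s['image']; P=pts(s)
cv2.imwrite('pics/c1.png',cv2.resize(im[130:290,270:460],None,fx=4,fy=3.7,interpolation=cv2.INTER_CUBIC)[:600])
cv2.imwrite('pics/c2.png',cv2.resize(im[155:285,105:215],None,fx=4.5,fy=4.5,interpolation=cv2.INTER_CUBIC))
m=((P[...,2]>0.012)&(s['z_map']>0)).astype(np.uint8)
n,l,st,c=cv2.connectedComponentsWithStats(m)
for i in range(1,n):
    if 100<st[i,4]<3000:
        q=P[l==i]; zt=np.percentile(q[:,2],90); t=q[q[:,2]>zt-0.010][:,:2]
        r=cv2.minAreaRect((t*1000).astype(np.float32))
        print(np.round(c[i]),st[i,4],round(zt,4),np.round(r[0],1),np.round(r[1],1),round(r[2],1))
# pocket floors
g=cv2.cvtColor(im,cv2.COLOR_BGR2GRAY)
print([ (p,np.round(P[p[1],p[0]],4).tolist(),g[p[1],p[0]]) for p in [(137,196),(180,194),(139,247),(181,245),(160,170),(158,222),(120,222),(250,150)]])
```

```text
[13. 47.] 1975 0.1181 [933.3 507.9] [95.1 30.9] 2.5
[ 86. 106.] 1441 0.0941 [800.  359.1] [79.9 77.5] 45.3
[201. 113.] 1083 0.0161 [799.4 129.4] [ 90.5 111.2] 85.9
[533. 168.] 2378 0.0152 [ 663.1 -607.6] [127.2 216.9] 79.4
[365. 145.] 360 0.0473 [ 714.7 -231.6] [38.5 39.1] 30.8
[298. 158.] 476 0.0301 [692.5 -84.7] [87.9 30.4] 9.9
[484. 235.] 589 0.0268 [ 535.2 -474.1] [160.7  25.8] 18.1
[374. 204.] 282 0.0283 [ 585.2 -245.4] [42.  41.7] 70.7
[428. 216.] 365 0.0296 [ 557.8 -362.4] [41.7 40.9] 71.8
[312. 265.] 437 0.0305 [ 458.6 -107.8] [30.4 78.1] 66.9
[ 42. 268.] 122 0.0154 [458.9 468.3] [23.2 71.9] 50.4
[368. 269.] 507 0.0375 [ 446.4 -223.4] [53.3 50.1] 88.8
[429. 271.] 631 0.0264 [ 439.8 -356.7] [61.4 61.2] 84.1
[259. 307.] 1242 0.0161 [370.7   7.6] [ 90.  109.8] 82.6
[129. 329.] 1282 0.0159 [333.2 281.5] [ 90.8 110.5] 84.0
[((137, 196), [0.6153, 0.27, 0.0086], np.uint8(26)), ((180, 194), [0.6177, 0.1759, 0.0095], np.uint8(23)), ((139, 247), [0.5039, 0.2648, 0.0066], np.uint8(30)), ((181, 245), [0.5062, 0.1734, 0.0093], np.uint8(26)), ((160, 170), [0.6704, 0.2181, 0.017], np.uint8(85)), ((158, 222), [0.5564, 0.2212, 0.018], np.uint8(104)), ((120, 222), [0.5583, 0.3038, 0.0153], np.uint8(87)), ((250, 150), [0.7157, 0.0222, -0.0014], np.uint8(129))]
```

View pics/c1.png

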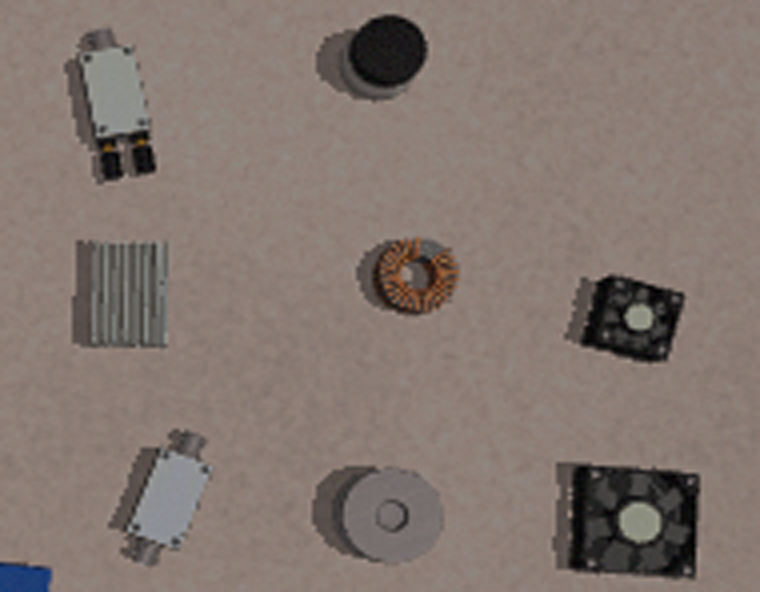

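View pics/c2.png

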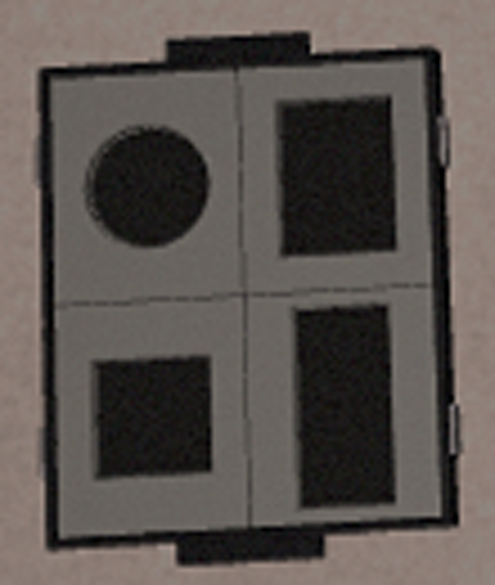

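The crops confirm the choices. The box at (312,264) has a metal socket at both ends; the one at (299,155) has black posts and stays. In the tray, clockwise from top-left, are the round, wide, long and square pockets. Next I'll measure the pockets, the heat sink and the orientations.

```bash
cat >> h.py <<'E'
from scipy.spatial.transform import Rotation as R
def plan(xy,z,jaw):
    """shift mm in tool axes & turn deg to put TCP at xy,z with tool y along world angle jaw (mod 180)"""
    s=sense(); r=R.from_quat(s['tool_rot']); M=r.as_matrix()
    d=M.T@(np.array([*xy,z])-s['tcp_pos'])*1000
    a=np.degrees(np.arctan2(M[1,1],M[0,1])); t=-((jaw-a+90)%180-90)
    print('t',round(s['t'],2),'tcp',np.round(s['tcp_pos'],4),'jaw',round(a,1),'tilt',round(np.degrees(np.arccos(-M[2,2])),2),'gap',round(s['finger_gap'],3),'q6',round(s['q'][5],2),'F',np.round(s['force'],1))
    print('  shift',np.round(d,0),'turn',round(t,1))
E
python3 - <<'E'
from h import *
s=load('top0'); im=s['image']; P=pts(s); g=cv2.cvtColor(im,cv2.COLOR_BGR2GRAY)
def long_ang(w):
    r=cv2.minAreaRect((w*1000).astype(np.float32)); b=cv2.boxPoints(r)
    e=[b[1]-b[0],b[2]-b[1]]; k=e[0] if np.linalg.norm(e[0])>np.linalg.norm(e[1]) else e[1]
    return np.round(r[0],1),np.round(r[1],1),round(np.degrees(np.arctan2(k[1],k[0]))%180,1)
for nm,(u,v) in dict(round=(137,196),wide=(180,194),square=(139,247),long=(181,245)).items():
    m=np.zeros_like(g); m[170:270,119:201]=(g[170:270,119:201]<50); n,l,st,c=cv2.connectedComponentsWithStats(m)
    ys,xs=np.where(l==l[v,u]); w=np.array([ray(s,a,b,0.013)[:2] for a,b in zip(xs,ys)])
    print(nm,len(xs),long_ang(w))
m=((P[...,2]>0.010)&(s['z_map']>0)).astype(np.uint8)
for nm,(u0,u1,v0,v1) in dict(heatsink=(280,325,188,232),choke=(355,395,188,225),fan=(410,445,198,235),box2=(292,330,240,290),tray=(108,212,160,282)).items():
    q=P[v0:v1,u0:u1][m[v0:v1,u0:u1]>0]; 
    t=q[q[:,2]>(0.022 if nm!='tray' else .012)]
    print(nm,len(t),np.percentile(t[:,2],[5,50,95]).round(4),long_ang(t[:,:2]))
plan((.5586,-.3624),.30,90)
E
```

```text
round 531 (array([614.7, 266.5]), array([55.3, 56.3]), np.float32(154.3))
wide 852 (array([617.9, 176.4]), array([75.4, 55.1]), np.float32(2.1))
square 642 (array([503.5, 263.8]), array([55.1, 53.8]), np.float32(1.0))
long 904 (array([506.8, 172.3]), array([94.1, 44.5]), np.float32(1.9))
heatsink 207 [0.024  0.0302 0.0337] (array([577.9, -89.4]), array([38.9, 58.6]), np.float32(178.5))
choke 254 [0.0231 0.026  0.0293] (array([ 585.2, -245.5]), array([41.7, 41.7]), np.float32(70.7))
fan 259 [0.0226 0.027  0.0304] (array([ 557.8, -362.4]), array([41.7, 40.9]), np.float32(71.8))
box2 367 [0.0249 0.0285 0.0314] (array([ 459.9, -108.3]), array([30.4, 75.3]), np.float32(156.9))
tray 7263 [0.0133 0.0176 0.021 ] (array([560.4, 219.2]), array([254. , 197.4]), np.float32(2.0))
t 0.15 tcp [0.2466 0.574  0.404 ] jaw 66.7 tilt 0.09 gap 1.003 q6 -0.18 F [-1.1 -0.7 -0. ]
  shift [-656. -737.  105.] turn -23.3
```

servo_tool:
  rows:
    - [[-465,-542,120],0,1]
    - [[-465,-542,120],0,1]
    - [[-465,-542,120],0,1]
    - [[-465,-542,120],0,1]
    - [[-465,-542,120],0,1]
    - [[-465,-542,120],0,1]
    - [[-465,-542,120],0,1]
    - [[-465,-542,120],0,1]
  force: 40

```text
t: 0.95
tcp_pos: [0.3645, 0.196, 0.3383]
tool_rot: [0.201, 0.98, -0.001, 0.0]
force: [0.7, 0.6, -0.3]
finger_gap: 1.001
```

```bash
python3 -c "
from h import *
plan((.459,-.108),.28,66.9)"
```

```text
t 0.95 tcp [0.3645 0.196  0.3383] jaw 66.8 tilt 0.07 gap 1.001 q6 -0.94 F [ 0.7  0.6 -0.3]
  shift [-207. -242.   59.] turn -0.1
```

servo_tool:
  rows:
    - [[-207,-242,59],0,1]
    - [[-207,-242,59],0,1]
    - [[-207,-242,59],0,1]
    - [[-207,-242,59],0,1]
    - [[-207,-242,59],0,1]
    - [[-207,-242,59],0,1]
    - [[-207,-242,59],0,1]
    - [[-207,-242,59],0,1]

```text
t: 1.75
tcp_pos: [0.461, -0.1119, 0.2791]
tool_rot: [0.204, 0.979, -0.001, 0.001]
force: [0.8, 0.1, -0.5]
finger_gap: 1.001
```

```bash
python3 -c "
from h import *
plan((.459,-.108),.181,66.9); snap('wrist','w1')"
```

```text
t 1.75 tcp [ 0.461  -0.1119  0.2791] jaw 66.5 tilt 0.22 gap 1.001 q6 -1.63 F [ 0.8  0.1 -0.5]
  shift [ 4.  3. 98.] turn -0.4
```

View pics/w1.png

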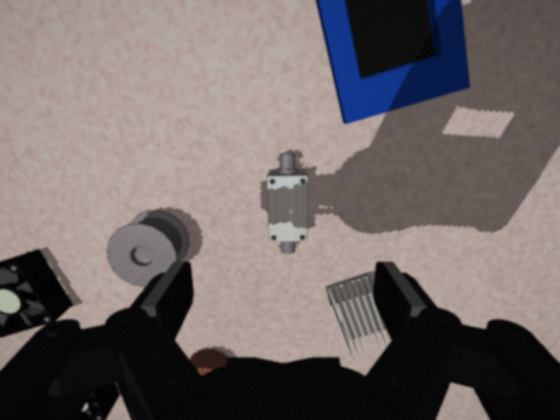

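The wrist view shows the two-socket box at (288,205), aligned and centred between the fingers. I'll cross-check its position from the wrist depth.

```bash
python3 -c "
from h import *
s=load('w1');P=pts(s)[140:265,240:340].reshape(-1,3);q=P[P[:,2]>.022]
print(len(q),cv2.minAreaRect((q[:,:2]*1000).astype(np.float32)))"
```

```text
2775 ((439.6746826171875, -99.71279907226562), (30.45543098449707, 99.83975982666016), 66.54608154296875)
```

servo_tool:
  rows:
    - [[4,3,40],0,1]
    - [[4,3,60],0,1]
    - [[4,3,60],0,1]

```text
t: 2.1
tcp_pos: [0.4558, -0.1036, 0.2174]
tool_rot: [0.202, 0.979, 0.0, -0.003]
force: [0.3, 0.1, 0.2]
finger_gap: 0.998
```

```bash
python3 -c "
from h import *
s=load('w1');P=pts(s)[140:265,240:340].reshape(-1,3);q=P[(P[:,2]>.024)&(P[:,2]<.034)][:,:2]
a=np.radians(156.9);B=np.array([[np.cos(a),np.sin(a)],[-np.sin(a),np.cos(a)]])
t=q@B.T; c=(np.percentile(t,2,0)+np.percentile(t,98,0))/2; print(np.percentile(t,[0,2,98,100],0),B.T@c)
plan((.459,-.108),.181,66.9)"
```

```text
[[-0.49115962 -0.09601927]
 [-0.48896025 -0.09515174]
 [-0.43876014 -0.06649765]
 [-0.43813306 -0.06559247]] [ 0.45837911 -0.10764528]
t 2.1 tcp [ 0.4558 -0.1036  0.2174] jaw 66.7 tilt 0.39 gap 0.998 q6 -1.63 F [0.3 0.1 0.2]
  shift [-5. -3. 36.] turn -0.2
```

The wrist view agrees with the top view to within 1 mm.

servo_tool:
  rows:
    - [[-5,-3,36],0,1]
    - [[-5,-3,36],0,1]
    - [[-5,-3,36],0,1]
    - [[-5,-3,36],0,-1]
    - [[-5,-3,36],0,-1]
    - [[-5,-3,36],0,-1]
    - [[-5,-3,36],0,-1]
    - [[-5,-3,36],0,-1]

```text
t: 2.9
tcp_pos: [0.4591, -0.1084, 0.1826]
tool_rot: [0.202, 0.979, 0.0, -0.002]
force: [-0.1, 0.7, 9.0]
finger_gap: 0.345
```

```bash
python3 -c "
from h import *
plan((.507,.1723),.28,92)"
```

```text
t 2.9 tcp [ 0.4591 -0.1084  0.1826] jaw 66.7 tilt 0.28 gap 0.345 q6 -1.63 F [-0.1  0.7  9. ]
  shift [ 68. 277. -97.] turn -25.3
```

servo_tool:
  rows:
    - [[0,0,-20],0,-1]
    - [[0,0,-60],0,-1]
    - [[20,60,-95],-5,-1]
    - [[35,110,-95],-10,-1]
    - [[45,160,-95],-15,-1]
    - [[55,210,-95],-20,-1]
    - [[68,260,-95],-25,-1]
    - [[68,277,-95],-25,-1]

```text
t: 3.7
tcp_pos: [0.5061, 0.1753, 0.2781]
tool_rot: [-0.016, 1.0, 0.001, -0.003]
force: [1.2, -0.5, -0.9]
finger_gap: 0.342
```

```bash
python3 -c "
from h import *
plan((.507,.1723),.1930,92);s=snap('wrist','w2')"
```

```text
t 3.7 tcp [0.5061 0.1753 0.2781] jaw 91.8 tilt 0.31 gap 0.342 q6 -1.48 F [ 1.2 -0.5 -0.9]
  shift [-1. -3. 85.] turn -0.2
```

View pics/w2.png

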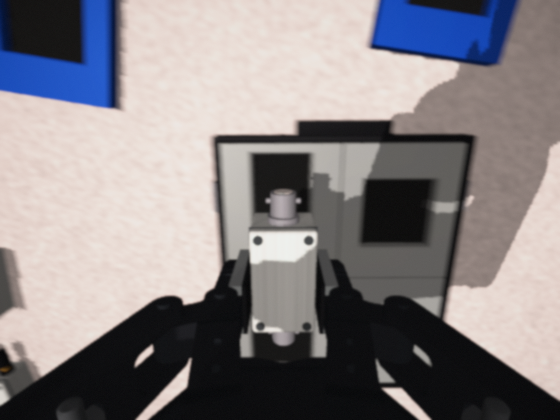

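servo_tool:
  rows:
    - [[-1,-3,40],0,-1]
    - [[-1,-3,70],0,-1]
    - [[-1,-3,80],0,-1]
    - [[-1,-3,82],0,-1]
    - [[-1,-3,84],0,-1]
    - [[-1,-3,85],0,-1]
    - [[-1,-3,86],0,-1]
    - [[-1,-3,86],0,-1]

```text
t: 4.55
tcp_pos: [0.5095, 0.1774, 0.1934]
tool_rot: [-0.016, 1.0, 0.003, 0.001]
force: [-0.7, 0.3, -1.9]
finger_gap: 0.338
```

```bash
python3 -c "
from h import *
plan((.507,.1723),.1916,92)"
```

```text
t 4.55 tcp [0.5095 0.1774 0.1934] jaw 91.9 tilt 0.35 gap 0.338 q6 -1.48 F [-0.7  0.3 -1.9]
  shift [ 3. -5.  2.] turn -0.1
```

servo_tool:
  rows:
    - [[3,-5,1],0,-1]
    - [[3,-5,2],0,-1]
    - [[3,-5,3],0,-1]
    - [[3,-5,3],0,-1]

```text
t: 4.95
tcp_pos: [0.5064, 0.1718, 0.1917]
tool_rot: [-0.017, 1.0, 0.002, 0.001]
force: [-2.6, -2.7, 10.8]
finger_gap: 0.338
```

```bash
python3 -c "
from h import *
plan((.507,.1723),.1916,92)"
```

```text
t 4.95 tcp [0.5064 0.1718 0.1917] jaw 91.9 tilt 0.29 gap 0.338 q6 -1.49 F [-2.6 -2.7 10.8]
  shift [-1.  0.  0.] turn -0.1
```

servo_tool:
  rows:
    - [[0,0,0],0,0.4]
    - [[0,0,0],0,0.4]
    - [[0,0,0],0,0.4]
    - [[0,0,-20],0,0.4]
    - [[0,0,-60],0,0.4]
    - [[-20,-60,-80],0,1]
    - [[-40,-110,-80],0,1]
    - [[-63,-160,-80],3,1]

```text
t: 5.75
tcp_pos: [0.5643, 0.0348, 0.2717]
tool_rot: [0.009, 1.0, 0.002, 0.002]
force: [1.0, 0.7, -0.7]
finger_gap: 0.997
```

servo_tool:
  rows:
    - [[0,-50,0],0,1]
    - [[0,-80,0],0,1]
    - [[0,-100,0],0,1]
    - [[0,-100,0],0,1]

```text
t: 6.15
tcp_pos: [0.5627, -0.068, 0.2709]
tool_rot: [0.011, 1.0, 0.002, 0.002]
force: [-0.9, 0.7, 0.3]
finger_gap: 0.998
```

```bash
python3 -c "
from h import *
plan((.578,-.0894),.182,88.5); s=snap('wrist','w3'); snap('top','top1')
P=pts(s).reshape(-1,3);q=P[(P[:,2]>.024)&(P[:,2]<.036)&(abs(P[:,0]-.578)<.05)&(abs(P[:,1]+.089)<.04)]
print(len(q),np.percentile(q,[1,2,50,98,99],0))
"
```

```text
t 6.15 tcp [ 0.5627 -0.068   0.2709] jaw 88.7 tilt 0.33 gap 0.998 q6 -1.87 F [-0.9  0.7  0.3]
  shift [-15. -21.  89.] turn 0.2
1851 [[ 0.54857325 -0.11033817  0.02429932]
 [ 0.54897646 -0.10993032  0.02447201]
 [ 0.57640612 -0.09260963  0.03031379]
 [ 0.60739622 -0.06990037  0.03179047]
 [ 0.60807613 -0.06950306  0.03200922]]
```

View pics/top1.png

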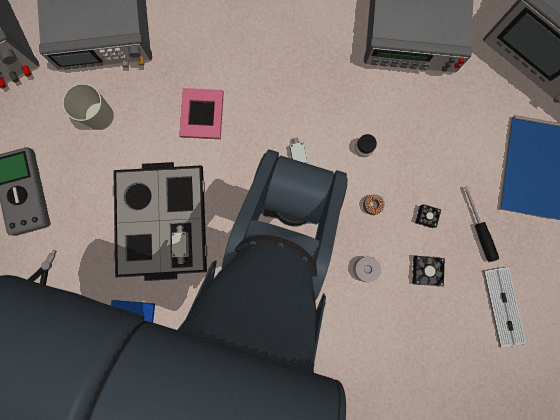

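The top view shows the box lying straight in the long pocket at (180,245). The heat sink is confirmed at (0.578,-0.090).

servo_tool:
  rows:
    - [[-15,-21,20],0,1]
    - [[-15,-21,60],0,1]
    - [[-15,-21,60],0,1]
    - [[-15,-21,60],0,1]

```text
t: 6.65
tcp_pos: [0.5763, -0.0846, 0.2102]
tool_rot: [0.009, 1.0, 0.003, -0.0]
force: [-0.0, 0.2, 0.6]
finger_gap: 1.003
```

```bash
python3 -c "
from h import *
plan((.578,-.0898),.182,88.5)"
```

```text
t 6.65 tcp [ 0.5763 -0.0846  0.2102] jaw 89.0 tilt 0.39 gap 1.003 q6 -1.9 F [-0.   0.2  0.6]
  shift [-2. -5. 28.] turn 0.5
```

servo_tool:
  rows:
    - [[-2,-5,28],0,1]
    - [[-2,-5,28],0,1]
    - [[-2,-5,28],0,1]
    - [[-2,-5,28],0,-1]
    - [[-2,-5,28],0,-1]
    - [[-2,-5,28],0,-1]
    - [[-2,-5,28],0,-1]
    - [[-2,-5,28],0,-1]

```text
t: 7.45
tcp_pos: [0.5786, -0.0895, 0.1834]
tool_rot: [0.009, 1.0, 0.003, 0.0]
force: [-0.3, 1.1, 6.8]
finger_gap: 0.461
```

```bash
python3 -c "
from h import *
plan((.6175,.1763),.28,92)"
```

```text
t 7.45 tcp [ 0.5786 -0.0895  0.1834] jaw 88.9 tilt 0.37 gap 0.461 q6 -1.91 F [-0.3  1.1  6.8]
  shift [-34. 267. -95.] turn -3.1
```

servo_tool:
  rows:
    - [[0,0,-20],0,-1]
    - [[0,0,-60],0,-1]
    - [[-10,60,-95],0,-1]
    - [[-20,110,-95],0,-1]
    - [[-34,160,-95],-3,-1]
    - [[-34,210,-95],-3,-1]
    - [[-34,255,-95],-3,-1]
    - [[-34,267,-95],-3,-1]

```text
t: 8.25
tcp_pos: [0.6168, 0.1801, 0.2801]
tool_rot: [-0.018, 1.0, 0.004, 0.0]
force: [0.3, 0.3, -0.7]
finger_gap: 0.457
```

```bash
python3 -c "
from h import *
plan((.6175,.1763),.1924,92)"
```

```text
t 8.25 tcp [0.6168 0.1801 0.2801] jaw 92.1 tilt 0.43 gap 0.457 q6 -1.5 F [ 0.3  0.3 -0.7]
  shift [-0. -4. 88.] turn 0.1
```

servo_tool:
  rows:
    - [[0,-4,40],0,-1]
    - [[0,-4,70],0,-1]
    - [[0,-4,75],0,-1]
    - [[0,-4,75],0,-1]

```text
t: 8.65
tcp_pos: [0.6165, 0.1764, 0.2041]
tool_rot: [-0.018, 1.0, 0.004, -0.001]
force: [0.1, -0.7, 0.4]
finger_gap: 0.457
```

```bash
python3 -c "
from h import *
plan((.6175,.1763),.1924,92)"
```

```text
t 8.65 tcp [0.6165 0.1764 0.2041] jaw 92.1 tilt 0.43 gap 0.457 q6 -1.51 F [ 0.1 -0.7  0.4]
  shift [-1. -0. 12.] turn 0.1
```

servo_tool:
  rows:
    - [[-1,0,4],0,-1]
    - [[-1,0,7],0,-1]
    - [[-1,0,9],0,-1]
    - [[-1,0,11],0,-1]
    - [[-1,0,12],0,-1]
    - [[-1,0,13],0,-1]
    - [[-1,0,13],0,-1]

```text
t: 9.35
tcp_pos: [0.6176, 0.1765, 0.1923]
tool_rot: [-0.018, 1.0, 0.003, -0.001]
force: [-2.2, -1.2, 6.1]
finger_gap: 0.458
```

```bash
python3 -c "
from h import *
plan((.585,-.2455),.28,92)"
```

```text
t 9.35 tcp [0.6176 0.1765 0.1923] jaw 92.1 tilt 0.41 gap 0.458 q6 -1.51 F [-2.2 -1.2  6.1]
  shift [  48. -420.  -90.] turn 0.1
```

servo_tool:
  rows:
    - [[0,0,0],0,0.5]
    - [[0,0,0],0,0.5]
    - [[0,0,0],0,0.5]
    - [[0,0,-20],0,0.5]
    - [[0,0,-60],0,0.5]
    - [[10,-60,-85],0,1]
    - [[15,-110,-85],0,1]
    - [[20,-160,-85],0,1]

```text
t: 10.15
tcp_pos: [0.6047, 0.0297, 0.2775]
tool_rot: [-0.019, 1.0, 0.003, 0.001]
force: [0.4, -0.6, -1.4]
finger_gap: 0.996
```

servo_tool:
  rows:
    - [[5,-50,0],0,1]
    - [[10,-100,0],0,1]
    - [[15,-150,0],0,1]
    - [[20,-200,0],0,1]
    - [[25,-235,0],0,1]
    - [[28,-235,0],0,1]
    - [[28,-235,0],0,1]

```text
t: 10.85
tcp_pos: [0.5851, -0.207, 0.2755]
tool_rot: [-0.018, 1.0, 0.004, 0.0]
force: [0.2, 0.5, -0.1]
finger_gap: 0.997
```

```bash
python3 -c "
from h import *
s=snap('wrist','w4'); snap('top','top2')
P=pts(s).reshape(-1,3);q=P[(P[:,2]>.016)&(P[:,2]<.036)&(abs(P[:,0]-.585)<.04)&(abs(P[:,1]+.245)<.04)]
print(len(q),np.percentile(q,[1,2,50,98,99],0))
plan((.585,-.2455),.22,92)"
```

```text
2243 [[ 0.56520863 -0.26623813  0.01674667]
 [ 0.56559586 -0.26546065  0.01757358]
 [ 0.58419759 -0.2455403   0.02584862]
 [ 0.60518274 -0.22583438  0.02757703]
 [ 0.60620928 -0.22531646  0.02779164]]
t 10.95 tcp [ 0.5855 -0.205   0.2756] jaw 92.3 tilt 0.43 gap 1.0 q6 -2.13 F [-0.9  0.7 -0.1]
  shift [  2. -41.  55.] turn 0.3
```

View pics/top2.png

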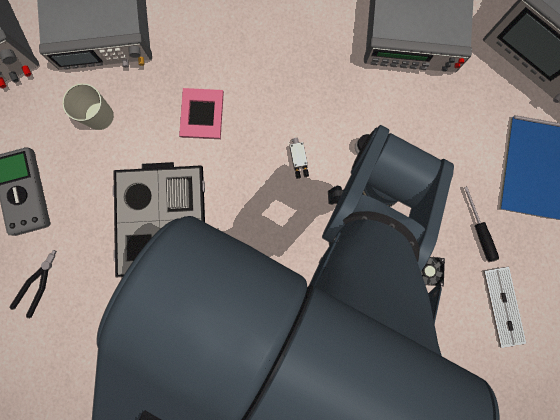

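The heat sink sits in the wide pocket at (180,194), and the wrist view confirms the choke position.

servo_tool:
  rows:
    - [[2,-41,0],0,1]
    - [[2,-41,30],0,1]
    - [[2,-41,65],0,1]
    - [[2,-41,65],0,1]
    - [[2,-41,65],0,1]

```text
t: 11.45
tcp_pos: [0.5854, -0.2439, 0.21]
tool_rot: [-0.021, 1.0, 0.004, -0.001]
force: [0.0, -0.2, 0.7]
finger_gap: 1.001
```

```bash
python3 -c "
from h import *
plan((.5855,-.2456),.180,92)"
```

```text
t 11.45 tcp [ 0.5854 -0.2439  0.21  ] jaw 92.4 tilt 0.51 gap 1.001 q6 -2.19 F [ 0.  -0.2  0.7]
  shift [-0. -2. 30.] turn 0.4
```

servo_tool:
  rows:
    - [[0,-2,30],0,1]
    - [[0,-2,30],0,1]
    - [[0,-2,30],0,1]
    - [[0,-2,30],0,-1]
    - [[0,-2,30],0,-1]
    - [[0,-2,30],0,-1]
    - [[0,-2,30],0,-1]
    - [[0,-2,30],0,-1]

```text
t: 12.25
tcp_pos: [0.5859, -0.246, 0.1816]
tool_rot: [-0.021, 1.0, 0.004, 0.0]
force: [0.3, 0.3, 4.2]
finger_gap: 0.496
```

servo_tool:
  rows:
    - [[0,0,-20],0,-1]
    - [[0,0,-50],0,-1]
    - [[0,30,-90],0,-1]
    - [[-5,80,-95],0,-1]
    - [[-10,130,-95],0,-1]
    - [[-15,180,-95],0,-1]
    - [[-20,230,-95],0,-1]
    - [[-30,280,-95],0,-1]

```text
t: 13.05
tcp_pos: [0.603, 0.034, 0.2789]
tool_rot: [-0.021, 1.0, 0.004, -0.0]
force: [0.2, -0.3, -1.2]
finger_gap: 0.499
```

```bash
python3 -c "
from h import *
plan((.6143,.2663),.28,92)"
```

```text
t 13.05 tcp [0.603  0.034  0.2789] jaw 92.4 tilt 0.44 gap 0.499 q6 -1.75 F [ 0.2 -0.3 -1.2]
  shift [-21. 232.   1.] turn 0.4
```

servo_tool:
  rows:
    - [[-5,50,0],0,-1]
    - [[-10,100,0],0,-1]
    - [[-15,150,0],0,-1]
    - [[-21,200,0],0,-1]
    - [[-21,232,0],0,-1]
    - [[-21,232,30],0,-1]
    - [[-21,232,70],0,-1]
    - [[-21,232,72],0,-1]

```text
t: 13.85
tcp_pos: [0.6114, 0.267, 0.2033]
tool_rot: [-0.021, 1.0, 0.002, -0.006]
force: [-1.8, -0.5, -1.8]
finger_gap: 0.498
```

```bash
python3 -c "
from h import *
plan((.6143,.2663),.1906,92)"
```

```text
t 13.85 tcp [0.6114 0.267  0.2033] jaw 92.4 tilt 0.78 gap 0.498 q6 -1.38 F [-1.8 -0.5 -1.8]
  shift [-3. -1. 13.] turn 0.4
```

servo_tool:
  rows:
    - [[-3,-1,4],0,-1]
    - [[-3,-1,7],0,-1]
    - [[-3,-1,10],0,-1]
    - [[-3,-1,12],0,-1]
    - [[-3,-1,13],0,-1]
    - [[-3,-1,14],0,-1]
    - [[-3,-1,14],0,-1]

```text
t: 14.55
tcp_pos: [0.6144, 0.2662, 0.1906]
tool_rot: [-0.021, 1.0, 0.002, -0.006]
force: [-1.1, -0.9, 4.1]
finger_gap: 0.495
```

```bash
python3 -c "
from h import *
plan((.6143,.2663),.1906,92)
plan((.5578,-.3624),.28,71.8)"
```

```text
t 14.55 tcp [0.6144 0.2662 0.1906] jaw 92.4 tilt 0.72 gap 0.495 q6 -1.38 F [-1.1 -0.9  4.1]
  shift [0. 0. 0.] turn 0.4
t 14.55 tcp [0.6144 0.2662 0.1906] jaw 92.4 tilt 0.72 gap 0.495 q6 -1.38 F [-1.1 -0.9  4.1]
  shift [  84. -625.  -92.] turn 20.6
```

servo_tool:
  rows:
    - [[0,0,0],0,0.5]
    - [[0,0,0],0,0.5]
    - [[0,0,0],0,0.5]
    - [[0,0,-20],0,0.5]
    - [[0,0,-60],0,0.5]
    - [[10,-60,-90],0,0.5]
    - [[15,-110,-90],0,1]
    - [[20,-160,-90],0,1]

```text
t: 15.35
tcp_pos: [0.6034, 0.1211, 0.2812]
tool_rot: [-0.022, 1.0, 0.002, -0.004]
force: [1.7, 0.0, -0.1]
finger_gap: 1.0
```

servo_tool:
  rows:
    - [[5,-50,0],3,1]
    - [[10,-100,0],6,1]
    - [[15,-150,0],9,1]
    - [[20,-200,0],12,1]
    - [[25,-250,0],15,1]
    - [[35,-300,0],18,1]
    - [[45,-350,0],20,1]
    - [[55,-400,0],20,1]

```text
t: 16.15
tcp_pos: [0.5663, -0.278, 0.2797]
tool_rot: [0.152, 0.988, 0.002, -0.004]
force: [-0.3, 0.0, -0.1]
finger_gap: 1.0
```

```bash
python3 -c "
from h import *
plan((.5578,-.3624),.27,71.8)"
```

```text
t 16.15 tcp [ 0.5663 -0.278   0.2797] jaw 72.5 tilt 0.52 gap 1.0 q6 -1.9 F [-0.3  0.  -0.1]
  shift [-17. -83.   9.] turn 0.7
```

servo_tool:
  rows:
    - [[-8,-45,5],0,1]
    - [[-17,-83,9],0.7,1]
    - [[-17,-83,9],0.7,1]
    - [[-17,-83,9],0.7,1]

```text
t: 16.55
tcp_pos: [0.5569, -0.3632, 0.2698]
tool_rot: [0.159, 0.987, 0.002, -0.005]
force: [-0.6, 0.3, -0.6]
finger_gap: 0.995
```

```bash
python3 -c "
from h import *
s=snap('wrist','w5')
P=pts(s).reshape(-1,3);q=P[(P[:,2]>.02)&(P[:,2]<.036)&(abs(P[:,0]-.558)<.035)&(abs(P[:,1]+.362)<.035)]
a=np.radians(71.8);B=np.array([[np.cos(a),np.sin(a)],[-np.sin(a),np.cos(a)]])
t=q[:,:2]@B.T; p=np.percentile(t,[1,99],0); c=B.T@p.mean(0); print(len(q),p[1]-p[0],c)
plan(c,.181,71.8)"
```

```text
2459 [0.03956065 0.03986674] [ 0.55806448 -0.36309349]
t 16.6 tcp [ 0.5572 -0.3618  0.2699] jaw 71.8 tilt 0.61 gap 1.001 q6 -2.0 F [ 0.   0.4 -0.1]
  shift [-2. -1. 89.] turn -0.0
```

View pics/w5.png

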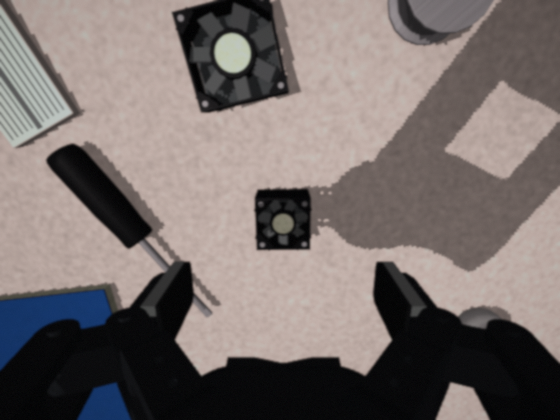

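The wrist view shows the 40 mm fan at (283,222), square to the jaws. The screwdriver is about 40 mm clear of the left finger, and the big fan at (232,50) is well away.

servo_tool:
  rows:
    - [[-2,-1,40],0,0.8]
    - [[-2,-1,70],0,0.8]
    - [[-2,-1,88],0,0.8]
    - [[-2,-1,88],0,0.8]
    - [[-2,-1,88],0,0.8]

```text
t: 17.1
tcp_pos: [0.5586, -0.3622, 0.1823]
tool_rot: [0.158, 0.987, 0.002, -0.005]
force: [-1.0, -0.0, 0.4]
finger_gap: 0.901
```

```bash
python3 -c "
from h import *
plan((.558,-.363),.181,71.8)"
```

```text
t 17.1 tcp [ 0.5586 -0.3622  0.1823] jaw 71.8 tilt 0.59 gap 0.901 q6 -1.99 F [-1.  -0.   0.4]
  shift [ 0. -1.  1.] turn 0.0
```

servo_tool:
  rows:
    - [[0,-1,1],0,-1]
    - [[0,-1,1],0,-1]
    - [[0,-1,1],0,-1]
    - [[0,-1,1],0,-1]
    - [[0,-1,1],0,-1]
    - [[0,-1,1],0,-1]

```text
t: 17.7
tcp_pos: [0.5588, -0.3636, 0.183]
tool_rot: [0.158, 0.987, 0.001, -0.003]
force: [-0.2, 0.4, 5.6]
finger_gap: 0.459
```

servo_tool:
  rows:
    - [[0,0,-20],0,-1]
    - [[0,0,-50],0,-1]
    - [[0,0,-95],0,-1]
    - [[0,0,-95],0,-1]

```text
t: 18.1
tcp_pos: [0.5612, -0.3656, 0.2846]
tool_rot: [0.158, 0.987, -0.002, 0.002]
force: [1.1, -1.1, -0.6]
finger_gap: 0.459
```

```bash
python3 -c "
from h import *
plan((.5037,.263),.28,92)"
```

```text
t 18.1 tcp [ 0.5612 -0.3656  0.2846] jaw 71.8 tilt 0.34 gap 0.459 q6 -2.0 F [ 1.1 -1.1 -0.6]
  shift [251. 579.   1.] turn -20.2
```

servo_tool:
  rows:
    - [[19,45,0],-2,-1]
    - [[38,90,0],-4,-1]
    - [[57,135,0],-6,-1]
    - [[76,180,0],-8,-1]
    - [[95,220,0],-10,-1]
    - [[115,265,0],-12,-1]
    - [[135,310,0],-16,-1]
    - [[153,355,0],-20,-1]

```text
t: 18.9
tcp_pos: [0.5257, 0.0212, 0.2824]
tool_rot: [-0.017, 1.0, -0.002, 0.001]
force: [0.2, 0.2, 0.0]
finger_gap: 0.455
```

```bash
python3 -c "
from h import *
plan((.5037,.263),.28,92)"
```

```text
t 18.9 tcp [0.5257 0.0212 0.2824] jaw 92.0 tilt 0.31 gap 0.455 q6 -1.77 F [0.2 0.2 0. ]
  shift [ 14. 242.   1.] turn -0.0
```

servo_tool:
  rows:
    - [[3,48,0],0,-1]
    - [[6,96,0],0,-1]
    - [[9,144,0],0,-1]
    - [[14,192,0],0,-1]
    - [[14,230,0],0,-1]
    - [[14,242,20],0,-1]
    - [[14,242,60],0,-1]
    - [[14,242,75],0,-1]

```text
t: 19.7
tcp_pos: [0.5021, 0.2625, 0.2034]
tool_rot: [-0.018, 1.0, -0.003, -0.001]
force: [-0.6, -1.1, -0.9]
finger_gap: 0.456
```

```bash
python3 -c "
from h import *
plan((.5037,.263),.192,92)"
```

```text
t 19.7 tcp [0.5021 0.2625 0.2034] jaw 92.0 tilt 0.38 gap 0.456 q6 -1.31 F [-0.6 -1.1 -0.9]
  shift [-2.  0. 11.] turn 0.0
```

servo_tool:
  rows:
    - [[-2,0,4],0,-1]
    - [[-2,0,7],0,-1]
    - [[-2,0,9],0,-1]
    - [[-2,0,11],0,-1]
    - [[-2,0,12],0,-1]
    - [[-2,0,13],0,-1]
    - [[-2,0,13],0,-1]

```text
t: 20.4
tcp_pos: [0.5045, 0.2624, 0.1921]
tool_rot: [-0.018, 1.0, -0.003, -0.0]
force: [-0.4, -1.0, 6.2]
finger_gap: 0.462
```

```bash
python3 -c "
from h import *
plan((.5037,.263),.192,92)"
```

```text
t 20.4 tcp [0.5045 0.2624 0.1921] jaw 92.0 tilt 0.34 gap 0.462 q6 -1.31 F [-0.4 -1.   6.2]
  shift [1. 1. 0.] turn 0.0
```

Touchdown. I'll release, lift and clear the view.

servo_tool:
  rows:
    - [[0,0,0],0,0.5]
    - [[0,0,0],0,0.5]
    - [[0,0,0],0,0.5]
    - [[0,0,-20],0,0.5]
    - [[0,0,-60],0,0.5]
    - [[0,0,-110],0,0.5]
    - [[0,0,-150],0,0.5]
    - [[0,0,-150],0,0.5]

```text
t: 21.2
tcp_pos: [0.5063, 0.264, 0.3479]
tool_rot: [-0.018, 1.0, -0.001, 0.006]
force: [-0.2, 0.2, -0.1]
finger_gap: 0.752
```

servo_tool:
  rows:
    - [[0,-50,0],0,0.5]
    - [[0,-100,0],0,0.5]
    - [[0,-150,0],0,0.5]
    - [[0,-200,0],0,0.5]
    - [[0,-250,0],0,0.5]
    - [[0,-300,0],0,0.5]
    - [[0,-330,0],0,0.5]
    - [[0,-330,0],0,0.5]

```text
t: 22.0
tcp_pos: [0.5185, -0.0696, 0.348]
tool_rot: [-0.015, 1.0, -0.002, 0.006]
force: [0.0, 1.0, 0.3]
finger_gap: 0.751
```

Run:
```python
from h import *
s=snap('top','top3'); P=pts(s).reshape(-1,3)
tgt=dict(box=(.507,.1723,.037,44),heatsink=(.6175,.1763,.039,0),choke=(.6143,.2663,.035,0),fan=(.5037,.263,.037,0))
for k,(x,y,z,_) in tgt.items():
    q=P[(abs(P[:,0]-x)<.05)&(abs(P[:,1]-y)<.04)&(P[:,2]>.026)]
    p=np.percentile(q,[2,98],0); print(k,len(q),'top exp',z,'z',np.percentile(q[:,2],[10,50,90]).round(4),'off mm',((p.mean(0)[:2]-[x,y])*1000).round(1),'size',((p[1]-p[0])*1000).round(0)[:2])
    A=np.c_[q[:,:2]-q[:,:2].mean(0),np.ones(len(q))]; q2=q[:,2]; 
    c=np.linalg.lstsq(A,q2,rcond=None)[0]; print('   tilt deg',np.degrees(np.hypot(c[0],c[1])).round(2))
cv2.imwrite('pics/c3.png',cv2.resize(s['image'][150:290,100:400],None,fx=2.6,fy=4.2*.62,interpolation=cv2.INTER_CUBIC))
o=load('top0')
for n,(u0,u1,v0,v1) in dict(bigfan=(405,455,245,295),box1=(280,320,130,185)).items():
    d=cv2.absdiff(cv2.GaussianBlur(s['image'],(3,3),0),cv2.GaussianBlur(o['image'],(3,3),0))[v0:v1,u0:u1]; print(n,d.mean())
```

```text
box 443 top exp 0.037 z [0.0288 0.0368 0.0395] off mm [-1.4 -0.4] size [72. 29.]
   tilt deg 2.89
heatsink 480 top exp 0.039 z [0.0282 0.0365 0.0406] off mm [-1.  1.] size [58. 40.]
   tilt deg 0.81
choke 289 top exp 0.035 z [0.0309 0.0344 0.0371] off mm [-2.6  0.1] size [39. 40.]
   tilt deg 0.71
fan 343 top exp 0.037 z [0.0292 0.0356 0.0389] off mm [ 1.2 -2.2] size [38. 40.]
   tilt deg 1.74
bigfan 16.750666666666667
box1 23.669545454545453
```

View pics/c3.png

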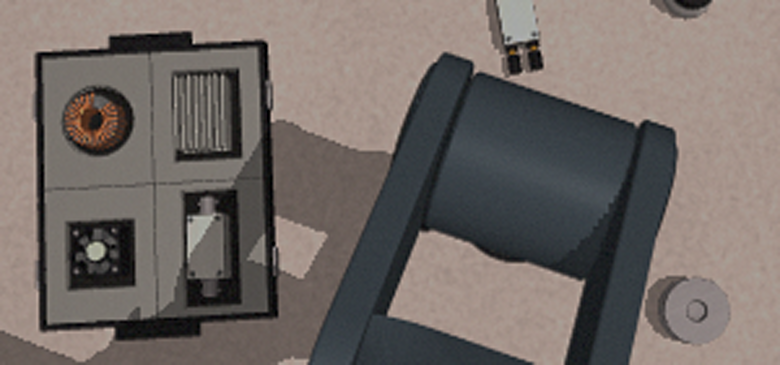

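All four parts sit in their own pockets in this crop: choke at (97,120), heat sink (205,115), box (208,245) and fan (98,252). I'll check the look-alike positions by depth, then hand in.

Run:
```python
from h import *
a,b=pts(load('top0')),pts(load('top3'))
for n,(x,y) in dict(bigfan=(.44,-.357),box1=(.6925,-.085)).items():
    for P in (a,b):
        q=P.reshape(-1,3); q=q[(abs(q[:,0]-x)<.055)&(abs(q[:,1]-y)<.045)&(q[:,2]>.012)&(q[:,2]<.04)]; print(n,len(q),np.median(q,0).round(4))
print(sense()['qd'].round(3)); sign_off()
```

```text
bigfan 631 [ 0.4384 -0.3569  0.0224]
bigfan 633 [ 0.4382 -0.3571  0.0224]
box1 476 [ 0.6903 -0.0837  0.0273]
box1 476 [ 0.6902 -0.0837  0.0275]
[ 0.053 -0.008  0.024  0.013  0.011  0.008]
the job is handed in; nothing more can be done
```

I put all four kit parts back in the tray, each set down and released in its own pocket, and handed the job in at about 22 s of the 101 s allowed. The hand-in gives no verdict, so the result rests on my own checks.

| Part | Pocket | Offset from pocket centre | Top height, measured (expected) | Fitted tilt |
|---|---|---|---|---|
| Small fan | square | about 2.5 mm | 35.6 mm (37) | 1.7° |
| Heat sink | wide | about 1.4 mm | 36.5 mm (39) | 0.8° |
| Choke | round | about 2.6 mm | 34.4 mm (35) | 0.7° |
| Two-socket box | long | about 1.5 mm | 36.8 mm (37) | 2.9° |

- **Placement:** the largest offset, 2.6 mm, is well inside the 14 mm limit, and every tilt is under 7°.
- **Heights:** these come from noisy depth readings. The heat sink reads 2.5 mm low, probably because the reading mixes in the gaps between its fins.
- **Look-alikes:** depth readings put the bigger fan and the one-socket box within 0.3 mm of where they started. A plain image difference there came out high; I put that down to a change in lighting or shadow, because the depth did not move.
- **Arm at hand-in:** it was clear of everything, with only slight residual joint motion (0.05 rad/s at most).

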